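# Hold the spring clip open around the specimen card

## Task

Two spring clips hang on hook stands on the laboratory bench: lift the one with the wide jaws up and off its hooks and carry it, jaws down, to the specimen card that stands upright in a wooden block. Pinch its handles so that the jaws gape well open, lower them around the middle of the card's top edge, one jaw on each side and clear of the card, and finish like that: still holding the clip pinched open around the edge, so that a colleague can slip a label in. Be gentle with the card, and leave the other clip and the other things on the bench where they are.

Things in the scene. Friction and masses are not known exactly. Their poses are not given: they have to be found in the camera images.
- clip: The wide clip, the one to use: two steel levers on a pivot pin, about 80 g, hanging handles up, jaws down; jaws 40 mm wide along y. It reaches 51 mm above the pin and 44 mm below. Origin: middle of the pin (76 mm long along y, 6 mm thick); z up; x is the direction in which the handles are pinched, 50 mm over both when shut. This body is the +x lever.
- clip_lever (a joint): Angle between the wide clip's levers: 0 shut, 0.6 rad fully open (a hard stop, may be pinched against). Grows as the handles are pinched; the gap between the jaw tips is about 44 mm per rad. The spring needs about 4 N on the handles to start opening, 9 N at the stop.
- clip_roll_fixed (a point): Centre of the round roll that ends the +x handle, where a finger presses: roll 10 mm in diameter, 26 mm long along y; shut, it is 20 mm to the +x side of the pin and 46 mm above it; fully pinched, 6 mm to the side and 50 mm above, so the pin is pressed down if the clip is pinched far while still on its hooks.
- clip_roll_lever (a point): The same for the -x handle, on the other side.
- clip_tip_fixed (a point): Lower inner edge of the +x jaw of the wide clip, at its middle, 44 mm below the pin.
- clip_tip_lever (a point): Lower inner edge of the -x jaw of the wide clip, at its middle, 44 mm below the pin.
- clip_stand: Fixed stand of the wide clip: wooden foot 80 x 100 x 14 mm, origin under its centre; two posts at y = +29 and -29 mm, 6 mm thick, end in U-shaped hooks open at the top, 8 mm wide along x, prongs 118 mm high. The ends of the clip's pin rest in them, pin axis 110 mm above the bench, along the stand's y axis.
- spare_clip: The other clip, to be left alone: same height and handle span, but jaws and handles only 16 mm wide along y. Origin: middle of its pin. It hangs on an identical stand.
- spare_stand: Fixed stand of the other clip, the same as the wide clip's stand.
- card_stand: Fixed specimen card in a wooden block: block 55 x 150 x 22 mm, origin under its centre; the stiff upright white card is 3 mm thick (along x), 130 mm wide (along y), its top edge 130 mm above the bench.
- card_edge (a point): Middle of the card's top edge: x is normal to the card, y along the edge, z up.
- jar: Bystander: glass jar with black lid, 60 mm in diameter, 85 mm high; origin under its centre.
- tube_rack: Bystander: low tube rack 110 x 55 x 26 mm; origin under its centre.
- dishes: Bystander: stack of three clear dishes, 90 mm in diameter, 38 mm high; origin under its centre.
- specimen_box: Bystander: box with clear lid, 89 x 74 x 46 mm; origin under its centre.
- wash_bottle: Bystander: white bottle 60 mm in diameter, 150 mm high; origin under its centre.
- vial: Bystander: capped upright vial, 24 mm in diameter, 59 mm high; origin under its centre.
- tip_box: Bystander: box with clear lid, 122 x 87 x 67 mm; origin under its centre.
Not all that is in view belongs to the job. Leave any blue or red look-alike of the clip_stand alone.

How it is judged:
On the way, in this order (a step that is already met when the one before it is completed fails the run):
1. the wide clip is lifted up and off its hooks (z of clip in the frame of clip_stand above 0.125 m and contact force between clip and clip_stand below 0.1 N and contact force between the fingers and clip above 1 N), for 0.1 s.
2. its jaws gape around the middle of the card's top edge, one on each side and clear of the card (((x of clip_tip_fixed in the frame of card_edge above 0.003 m and x of clip_tip_lever in the frame of card_edge below -0.003 m) or (x of clip_tip_lever in the frame of card_edge above 0.003 m and x of clip_tip_fixed in the frame of card_edge below -0.003 m)) and value of joint clip_lever above 0.3 rad and z of clip_tip_fixed in the frame of card_edge between -0.034 and -0.004 m and y of clip_tip_fixed in the frame of card_edge between -0.03 and 0.03 m and z of clip_tip_lever in the frame of card_edge between -0.034 and -0.004 m and y of clip_tip_lever in the frame of card_edge between -0.03 and 0.03 m and angle between the y axis of clip and the y axis of card_edge, either way round below 0.3 rad and contact force between clip and card_stand below 0.3 N and contact force between the fingers and clip above 3 N and contact force between clip and clip_stand below 0.1 N), for 0.3 s.
At the end, for the whole second after the job is handed in: Fingers hold the clip (over 3 N) opened above 0.3 rad, at rest; a jaw tip each side of the card, over 3 mm from its mid-plane, 4 to 34 mm below the top edge, within 30 mm of its middle; pin within 0.3 rad of the edge; clip touches neither card nor stand (all of step 2 and linear speed of clip below 0.03 m/s); the arm keeps its last pose, push and grip.
It fails at once if the card or its block is pushed with more than 12 N by the clip or the robot (contact force between any of clip, the arm, the fingers and card_stand above 12 N).
It fails at once if the other clip is taken or knocked off its hooks (distance of spare_clip from where it was at the start of the episode above 0.025 m).
It fails at once if a bystander is shoved or toppled (distance of any of jar, tube_rack, dishes, specimen_box, wash_bottle, tip_box, vial from where it was at the start of the episode above 0.03 m or angle between any of jar, tube_rack, dishes, specimen_box, wash_bottle, tip_box, vial's own z axis and vertical above 0.4 rad).
It also fails if it takes over 42 s, if anything falls off the work surface, if the arm or the gripper's body presses on something with over 40 N, if the wrist force passes 120 N, or if a joint passes its speed limit or range.

## Robot

A 6-joint arm with a two-finger parallel gripper is mounted at the origin on the work surface. World frame = base frame: x ahead of the robot, y to its left, z up, the work surface at z = 0. Lengths are in m, angles in rad, forces in N, time in s.
With the tool pointing down it reaches from about 0.35 to 0.875 m from the base axis. Payload 4.2 kg.
Tool frame: the origin (TCP) lies midway between the tips of the shut fingers; the grasp point (between the pads) lies env.tcp_to_grasp behind it (env.tcp_to_grasp is the distance from the TCP to the grasp point, in m); x points along the fingers, y is the direction in which the jaws open and shut, and the axes are right-handed (so a half turn about x gives the same grasp; the last joint's range is limited). The gripper opens to 87 mm and grips with 3 to 60 N. Pads are 19 mm wide; open, the fingers measure 117 mm over their backs; the gripper's body (75 mm by 190 mm) begins 51 mm behind the grasp point.
Start: joints at [1.44, 0.385, 0.008, 0, -1.194, -0.259], TCP at [0.237, 0.578, 0.223] pointing down, gripper open.
Joint ranges: [-3.14, 3.14], [-1.21, 2.06], [-1.07, 1.41], [-3.16, 2.05], [-2.99, -0.16], [-3.1, 3.1]. Speed limits (rad/s): [2.79, 2.79, 3.14, 3.14, 3.14, 3.14].

## Interface

Orientations are given as [roll, pitch, yaw] about the fixed x, y, z axes, in that order (R = Rz(yaw) Ry(pitch) Rx(roll)).
In Python, from station import env, solver, cams, ticket gives the robot as it stands. Calls block until the motion is done:
- env.move_to(position, orientation): joint-space move of the TCP to a pose.
- env.servo_line(position, rate=0.15, orientation=None, force_limit=None): straight line of the TCP; orientation=None keeps the orientation; rate is the mean speed in m/s. With force_limit (N) it stops when the force on the tool has changed by that much, and returns True; else False.
- env.move_j(angles): joint-space move.
- env.move_gripper(opening, squeeze=None): finger opening in m; squeeze is the grip in N (None keeps the last); returns when the fingers have stopped.
- env.sleep(seconds).
- solver.ik(position, orientation): joint angles nearest the present ones, or None.
- env.get_obs(): the state.
- cams.get_image(name): name is "side" or "top" or "wrist"; returns the picture (420x560x3 uint8, blue, green, red); there is no depth.
- cams.calibration(name): a dict with "fx", "fy", "cx", "cy" (pixels), "D" ([k1, k2, p1, p2, k3] as OpenCV has them; the pictures are not rectified), "world_from_camera" (4x4, takes a point from camera to world coordinates); the wrist camera has in their place "T_tool_cam" (4x4, takes a point from camera to tool coordinates, whose origin is the TCP and whose axes are the tool frame's). Camera axes: x right, y down, z forward; pixel columns grow to the right and rows downward; lengths in m; the calibration is good to about 2 mm. A picture is of the moment at which its call begins: read the wrist's pose just before it. calibration takes no time and is no camera call.
A pose or a line that the arm cannot do raises env.MotionError and nothing moves.
- ticket.finish_job(): hands the job in, once; it reports no verdict.
The state is a dict: "t": time; "q": joint angles; "joint_velocities": joint speeds; "effort": joint torques, N m; "ee_pos": TCP position; "tool_rot": TCP orientation; "contact_force": force on the tool from outside, world axes, zero at the start; "ft_torque": the same for the moment, N m; "finger_gap": finger opening in m.
Only numpy, scipy, OpenCV 4.12 (cv2) and the standard library are available. Lean on these libraries where they do the work, as an engineer would, in place of code of your own. Each camera call takes 0.05 s, during which the arm holds its last target.

## Working session

There is one attempt and no reset: what is moved stays moved. The work goes in short steps, each a Python script; the robot and the scene stay as the last script left them, time stands still between calls to the robot, and variables do not carry over. Pictures are saved under pics/ and viewed, and the job is handed in when it is done.

```bash
ls; mkdir -p pics; python3 - <<'E'
from station import env, solver, cams, ticket
import cv2
for n in ("side","top","wrist"):
    cv2.imwrite(f"pics/{n}0.png",cams.get_image(n)); print(n,cams.calibration(n))
o=env.get_obs(); print(o, env.tcp_to_grasp)
E
```

```text
pics
side {'fx': 422.39680037912325, 'fy': 422.39680037912325, 'cx': 278.6086845368227, 'cy': 212.15857443944984, 'D': array([-0.08861543,  0.        ,  0.        ,  0.        ,  0.        ]), 'world_from_camera': array([[ 0.97457254, -0.14890208,  0.16744111,  0.32004956],
       [-0.22343291, -0.58937469,  0.77634735, -0.90294448],
       [-0.01691418, -0.79401866, -0.60765802,  0.77988886],
       [ 0.        ,  0.        ,  0.        ,  1.        ]])}
top {'fx': 401.89787035674647, 'fy': 401.89787035674647, 'cx': 283.27590395584883, 'cy': 209.84313001445773, 'D': array([-0.11621947,  0.        ,  0.        ,  0.        ,  0.        ]), 'world_from_camera': array([[ 0.01383649, -0.99258615,  0.12075296,  0.34149818],
       [-0.9998743 , -0.01466978, -0.00601451, -0.04945094],
       [ 0.00774133, -0.12065456, -0.99266437,  1.26611538],
       [ 0.        ,  0.        ,  0.        ,  1.        ]])}
wrist {'fx': 320.1223040494671, 'fy': 320.1223040494671, 'cx': 275.11894563051624, 'cy': 206.31966662703516, 'D': array([0.01045634, 0.        , 0.        , 0.        , 0.        ]), 'T
[... 313 characters left out ...]
0000000e+00,
         1.00000000e+00]])}
{'t': 0.15, 'q': array([ 1.43960266e+00,  3.85356807e-01,  6.96958811e-03, -3.63241325e-04,
       -1.19400916e+00, -2.58610671e-01]), 'joint_velocities': array([ 0.00059695, -0.00217559,  0.00311685,  0.00131228, -0.00084329,
        0.00013866]), 'effort': array([ 2.77012787e-04, -3.91052127e+01,  1.87587494e+01,  4.22234282e+00,
        1.24016474e-02, -1.41244918e-04]), 'ee_pos': array([0.23731062, 0.57771109, 0.22173487]), 'tool_rot': array([ 1.62149848,  1.56916104, -1.91003243]), 'contact_force': array([-0.34259182,  0.57461905, -0.98743165]), 'ft_torque': array([ 0.01312937, -0.03253101, -0.02159679]), 'finger_gap': 0.08681511228801042} 0.0187
```

View pics/side0.png

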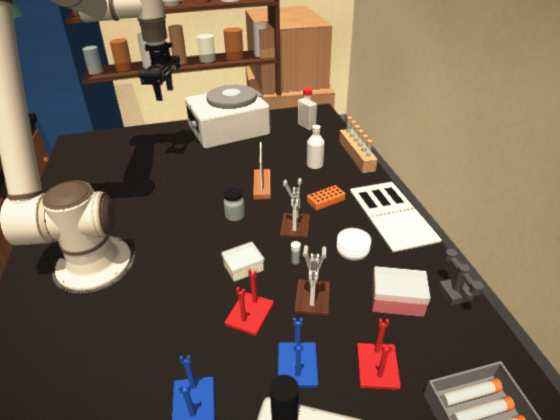

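View pics/top0.png

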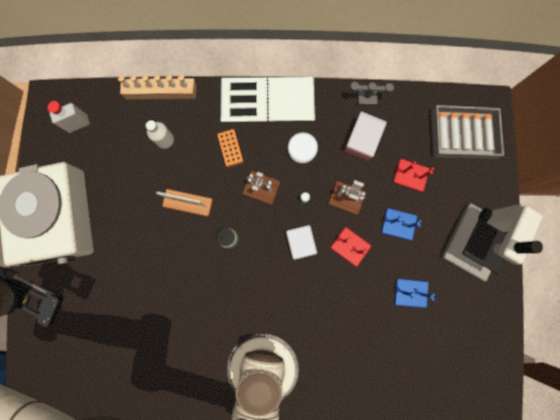

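View pics/wrist0.png

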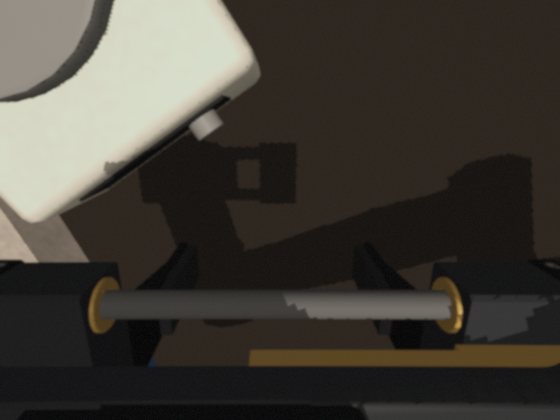

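The side view shows two clip stands at about (295,210) and (313,280), with the card at (262,165). In the top view the stands are at (262,187) and (348,197), and the card is at (186,201). I'll zoom in next.

```bash
python3 - <<'E'
import cv2,numpy as np
s=cv2.imread("pics/side0.png");t=cv2.imread("pics/top0.png")
a=cv2.resize(s[130:320,235:345],None,fx=3,fy=3,interpolation=cv2.INTER_CUBIC)
cv2.imwrite("pics/sz.png",a)
b=cv2.resize(t[155:235,145:385],None,fx=3.3,fy=3.3,interpolation=cv2.INTER_CUBIC)
cv2.imwrite("pics/tz.png",b)
E
```

```text
(no output)
```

View pics/sz.png

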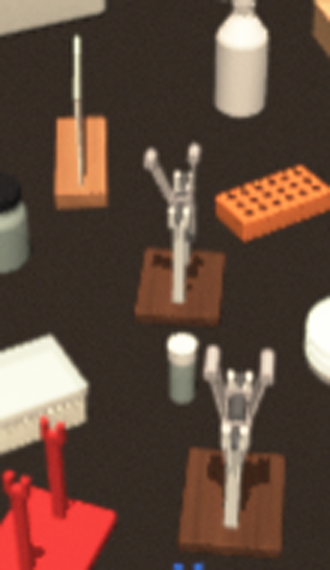

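View pics/tz.png

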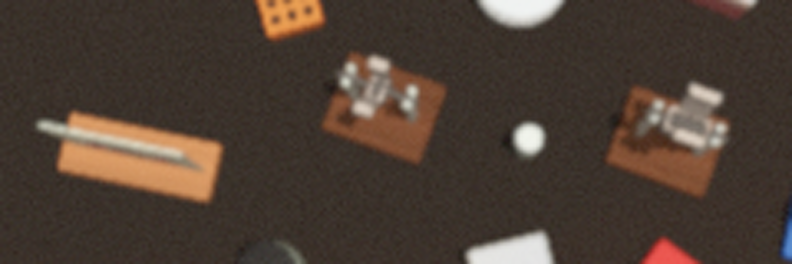

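```bash
cat > h.py <<'E'
import numpy as np, cv2
from scipy.spatial.transform import Rotation as R
from station import env, solver, cams, ticket
def Tm(o):
    T=np.eye(4);T[:3,:3]=R.from_euler('xyz',o['tool_rot']).as_matrix();T[:3,3]=o['ee_pos'];return T
def ray(c,uv,W=None):
    K=np.array([[c['fx'],0,c['cx']],[0,c['fy'],c['cy']],[0,0,1]])
    p=cv2.undistortPoints(np.array(uv,float).reshape(-1,1,2),K,c['D']).reshape(-1,2)
    W=c['world_from_camera'] if W is None else W
    d=np.c_[p,np.ones(len(p))]@W[:3,:3].T
    return W[:3,3],d
def plane(c,uv,z,W=None):
    o,d=ray(c,uv,W); return o+d*((z-o[2])/d[:,2])[:,None]
def proj(c,P,W=None):
    W=c['world_from_camera'] if W is None else W
    K=np.array([[c['fx'],0,c['cx']],[0,c['fy'],c['cy']],[0,0,1]])
    Wi=np.linalg.inv(W)
    return cv2.projectPoints(np.array(P,float).reshape(-1,1,3),cv2.Rodrigues(Wi[:3,:3])[0],Wi[:3,3],K,c['D'])[0].reshape(-1,2)
def down(yaw):
    # tool x down; tool y (closing) at world angle yaw
    y=np.array([np.cos(yaw),np.sin(yaw),0]);x=np.array([0,0,-1.]);z=np.cross(x,y)
    return R.from_matrix(np.c_[x,y,z]).as_euler('xyz')
def wsnap(name):
    o=env.get_obs();im=cams.get_image('wrist');cv2.imwrite(f'pics/{name}.png',im)
    c=cams.calibration('wrist');W=Tm(o)@c['T_tool_cam'];np.save(f'pics/{name}.npy',W);return im,W
E
python3 - <<'E'
from h import *
c=cams.calibration('top')
t=cv2.imread('pics/top0.png');hsv=cv2.cvtColor(t,cv2.COLOR_BGR2HSV)
for nm,(x0,x1,y0,y1),z,lo,hi in [("A",(235,290,165,210),.014,(0,60,40),(20,200,130)),("B",(322,375,175,220),.014,(0,60,40),(20,200,130)),("card",(155,218,182,220),.022,(5,90,131),(20,255,255))]:
    m=np.zeros(t.shape[:2],np.uint8);m[y0:y1,x0:x1]=cv2.inRange(hsv,lo,hi)[y0:y1,x0:x1]
    m=cv2.morphologyEx(m,cv2.MORPH_OPEN,np.ones((3,3)))
    cs=max(cv2.findContours(m,0,2)[0],key=cv2.contourArea)
    r=cv2.minAreaRect(cs);P=plane(c,cv2.boxPoints(r),z)
    e=np.diff(np.r_[P,P[:1]],axis=0);L=np.linalg.norm(e,axis=1)
    print(nm,cv2.contourArea(cs),r[0],P.mean(0),L,np.degrees(np.arctan2(e[:,1],e[:,0])))
w=cams.calibration('wrist')
print(solver.ik([.45,-.1,.35],down(0)),solver.ik([.45,-.1,.35],down(np.pi)))
E
```

```text
A 1585.5 (262.0, 187.0) [0.56614526 0.01132103 0.014     ] [0.17218957 0.14129175 0.16964463 0.1413966 ] [ -89.18348524 -179.31639024   90.84618164    1.71499815]
B 2260.5 (348.0, 197.0) [ 0.53832514 -0.26172089  0.014     ] [0.16714938 0.14147774 0.16475919 0.14057782] [-8.89215323e+01  1.79121461e+02  9.07868526e+01  8.43131479e-02]
card 614.5 (186.89260864257812, 202.1352996826172) [0.51290255 0.24657332 0.022     ] [0.05813606 0.15284335 0.05759908 0.15203876] [  -9.06293286 -101.09547195  170.15447105   79.09827018]
[ 0.13533353  0.02875746 -0.13509573  0.         -1.40694314  3.00625912] [ 0.13533353  0.02875746 -0.13509573  0.         -1.40694314 -0.13533353]<sys>:0: UserWarning: Gimbal lock detected. Setting third angle to zero since it is not possible to uniquely determine all angles.
```

```bash
python3 - 2>/dev/null <<'E'
from h import *
c=cams.calibration('top')
P=plane(c,[[348,197.4],[262,187]],.014);print(P)
yw=np.radians(-19.4)
for y in (yw,yw+np.pi):
    print(solver.ik([P[0][0],P[0][1],.33],down(y)))
env.move_to([P[0][0],P[0][1],.33],down(yw+np.pi) if abs(solver.ik([P[0][0],P[0][1],.33],down(yw+np.pi))[5])<2 else down(yw))
wsnap('w1');cv2.imwrite('pics/side1.png',cams.get_image('side'));cv2.imwrite('pics/top1.png',cams.get_image('top'))
print(env.get_obs()['t'],env.get_obs()['q'])
E
```

```text
[[ 0.53649946 -0.26128315  0.014     ]
 [ 0.56555629  0.01122298  0.014     ]]
[-0.18210952  0.28421921  0.1262018   0.         -1.41277892  2.9851083 ]
[-0.18210952  0.28421921  0.1262018   0.         -1.41277892 -0.15648436]
3.4417 [-1.81272565e-01  2.84341561e-01  1.26198005e-01 -4.84973037e-05
 -1.41274879e+00 -1.56497655e-01]
```

View pics/w1.png

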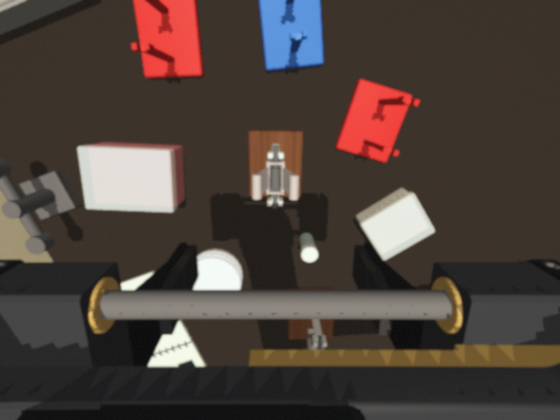

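The wide rolls sit at (257,187) and (293,187) with the pin ends at about (275,155) and (275,203). The 26 mm roll length matches the wide clip. Next I'll zoom in for exact pixels.

```bash
python3 - <<'E'
import cv2
b=cv2.imread("pics/w1.png")[120:220,235:315];cv2.imwrite("pics/w1z.png",cv2.resize(b,None,fx=6,fy=6,interpolation=cv2.INTER_CUBIC))
b=cv2.imread("pics/side1.png")[130:320,235:345];cv2.imwrite("pics/s1z.png",cv2.resize(b,None,fx=3,fy=3,interpolation=cv2.INTER_CUBIC))
E
```

```text
(no output)
```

View pics/w1z.png

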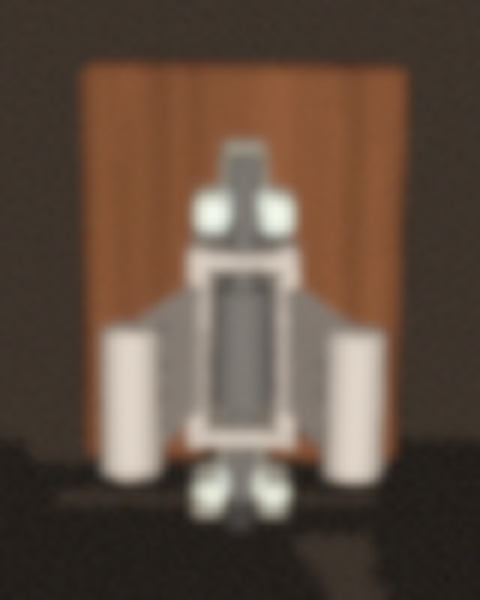

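```bash
python3 - <<'E'
from h import *
c=cams.calibration('wrist');W=np.load('pics/w1.npy')
f=lambda p:np.array(p,float)/6+[235-0.4,120-0.4]
r=plane(c,f([[130,404],[356,407]]),.158,W); print('rolls',r,r.mean(0))
e=r[1]-r[0];print(np.linalg.norm(e),np.degrees(np.arctan2(e[1],e[0])))
h=plane(c,f([[212,208],[276,208],[210,490],[270,490]]),.118,W);a=h[:2].mean(0);b=h[2:].mean(0)
print('hooks',(a+b)/2,np.linalg.norm(a-b),np.degrees(np.arctan2(*(a-b)[1::-1])))
k=plane(c,f([[83,65],[408,67]]),.014,W);e=k[1]-k[0];print(np.linalg.norm(e),np.degrees(np.arctan2(e[1],e[0])));
u=np.array([e[1],-e[0],0])/np.linalg.norm(e)
print('foot',k.mean(0)+u*.05,k.mean(0)-u*.05)
# card edge in top view: zoomed tz pixels
t=cams.calibration('top')
im=cv2.imread('pics/top0.png');cv2.imwrite('pics/cz.png',cv2.resize(im[180:225,145:225],None,fx=9,fy=9,interpolation=cv2.INTER_CUBIC))
E
```

```text
rolls [[ 0.55616709 -0.26746745  0.158     ]
 [ 0.51826224 -0.25352938  0.158     ]] [ 0.53721466 -0.26049842  0.158     ]
0.04038623728196781 159.81091780092618
hooks [ 0.53707646 -0.26143297  0.118     ] 0.05703184273787961 -110.20146824249845
0.07880735833873387 160.2582232522449
foot [ 0.53720132 -0.25925284  0.014     ] [ 0.50342316 -0.35337529  0.014     ]
```

View pics/cz.png

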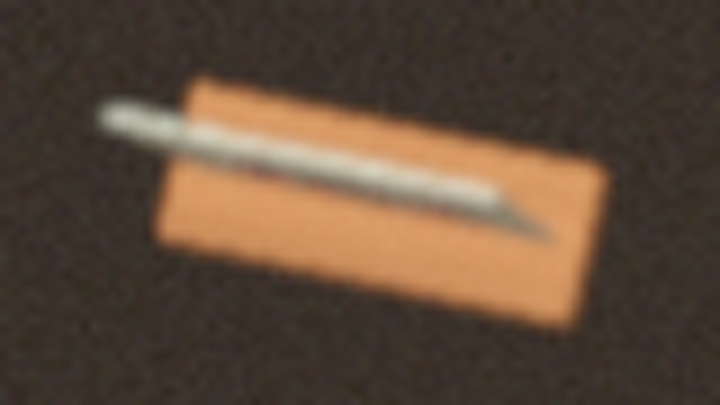

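```bash
python3 - <<'E'
import cv2
im=cv2.imread('pics/side1.png');cv2.imwrite('pics/csz.png',cv2.resize(im[130:210,225:305],None,fx=7,fy=7,interpolation=cv2.INTER_CUBIC))
E
```

```text
(no output)
```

View pics/csz.png

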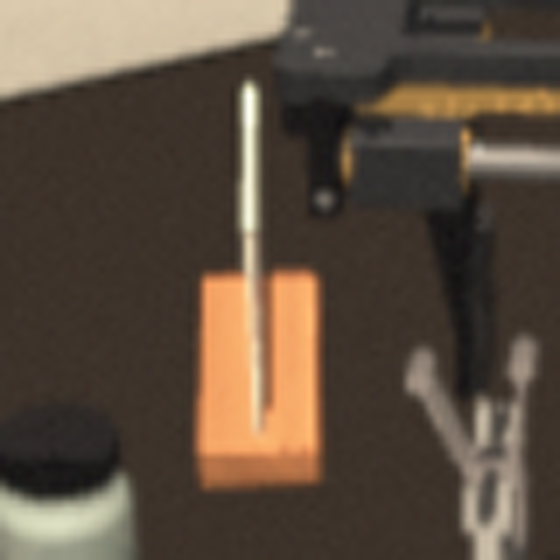

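```bash
python3 - 2>&1 <<'E' | grep -v -i gimbal
from h import *
yw=np.radians(159.9); O=down(yw); X,Y=0.5371,-0.261
env.servo_line([X,Y,.20],rate=.12,orientation=O)
print(env.servo_line([X,Y,.138],rate=.07,orientation=O,force_limit=6))
env.move_gripper(.046,squeeze=6)
o=env.get_obs();print(o['t'],o['ee_pos'],o['finger_gap'],o['contact_force'])
wsnap('w2');cv2.imwrite('pics/side2.png',cams.get_image('side')[130:340,215:395])
E
```

```text
False
6.6417 [ 0.53713388 -0.26107437  0.13860902] 0.046747712902390944 [-0.75473412  1.1440407   3.75366203]
```

View pics/w2.png

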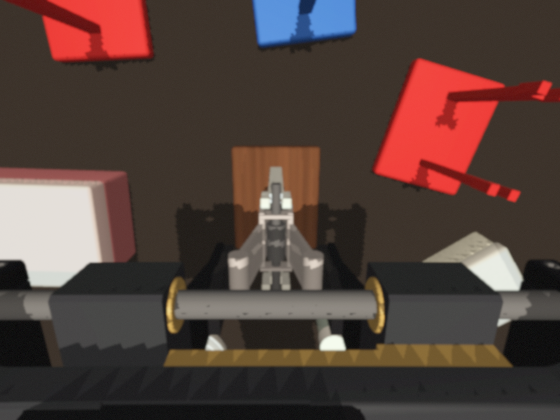

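View pics/side2.png

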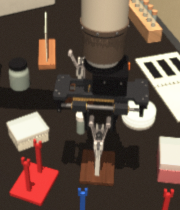

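The fingers hold both rolls symmetrically at a gap of 46.7 mm, against a free span of 50 mm. I'll lift now.

```bash
python3 - 2>&1 <<'E' | grep -v -i gimbal
from h import *
O=down(np.radians(159.9)); X,Y=0.5371,-0.261
env.servo_line([X,Y,.20],rate=.06,orientation=O)
o=env.get_obs();print(o['t'],o['ee_pos'],o['finger_gap'],o['contact_force'])
cv2.imwrite('pics/side3.png',cv2.resize(cams.get_image('side')[100:340,215:395],None,fx=2,fy=2))
E
```

```text
7.925 [ 0.53678721 -0.26089332  0.19942806] 0.046404639190064004 [ 0.79719972  0.0815053  -0.8726294 ]
```

View pics/side3.png

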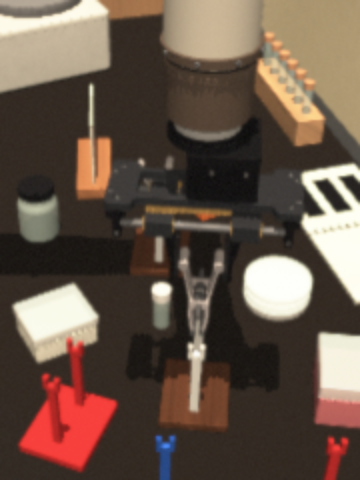

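```bash
python3 - 2>&1 <<'E' | grep -v -i gimbal
from h import *
c=cams.calibration('top');s=cams.calibration('side')
# card by brightness in top view
e=plane(c,np.array([[100,110],[502,192]])/9+[144.6,179.6],.130,); d=e[1]-e[0]
print('edge',e,e.mean(0),np.linalg.norm(d),np.degrees(np.arctan2(d[1],d[0])))
E0=e.mean(0); 
print('proj block-based',proj(s,[e[0],e[1],[.513,.2466,.13]]),' side zoom px:',(proj(s,[e[0],e[1],[.513,.2466,.13]])-[225,130])*7)
O=down(np.radians(159.9)); X,Y=0.5371,-0.261
env.servo_line([X,Y,.285],rate=.15,orientation=O)
env.move_gripper(.015,squeeze=16)
o=env.get_obs();print(o['t'],o['ee_pos'],o['finger_gap'],o['contact_force'])
O2=down(np.radians(169.6))
print(env.servo_line([.45,.15,.285],rate=.2,orientation=O2))
wsnap('w4');cv2.imwrite('pics/side4.png',cams.get_image('side'))
o=env.get_obs();print(o['t'],o['ee_pos'],o['finger_gap'],o['contact_force'])
E
```

```text
edge [[0.52674051 0.31324999 0.13      ]
 [0.50190615 0.18153514 0.13      ]] [0.51432333 0.24739256 0.13      ] 0.13403561853891258 -100.67756574282168
proj block-based [[260.42052115 141.15197216]
 [260.60761538 162.15980386]
 [260.14227752 151.39581907]]  side zoom px: [[247.94364802  78.0638051 ]
 [249.25330767 225.11862702]
 [245.99594266 149.77073352]]
9.2833 [ 0.53710653 -0.26099607  0.28495645] 0.020230482591816916 [-0.73191431  0.15436268 -1.31589696]
False
11.6333 [0.45010269 0.14951265 0.28496485] 0.01985179122474105 [ 0.85461093 -0.1661054  -1.15899869]
```

View pics/w4.png

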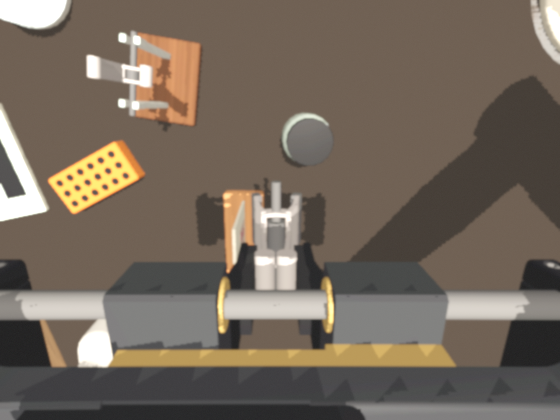

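View pics/side4.png

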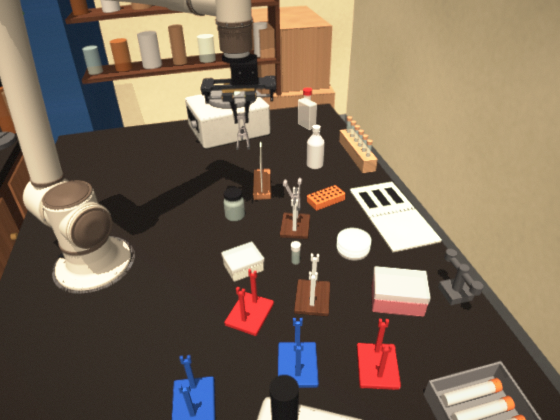

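```bash
python3 - 2>&1 <<'E' | grep -v -i gimbal
from h import *
O2=down(np.radians(169.3))
env.servo_line([.5138,.247,.245],rate=.12,orientation=O2); env.sleep(.2)
wsnap('w5');im=cams.get_image('side');cv2.imwrite('pics/side5.png',im)
cv2.imwrite('pics/s5z.png',cv2.resize(im[90:210,215:305],None,fx=6,fy=5,interpolation=cv2.INTER_CUBIC)[:600])
o=env.get_obs();print(o['t'],o['ee_pos'],o['finger_gap'],o['contact_force'])
s=cams.calibration('side');p=o['ee_pos'];x=np.array([np.cos(np.radians(-10.7)),np.sin(np.radians(-10.7)),0]);y=np.array([-x[1],x[0],0])
P=[p+dy*y+dx*x-[0,0,.075] for dy in(-.02,.02) for dx in (-.013,.013)]+[p]
print((proj(s,P)-[215,90])*[6,5])
E
```

```text
13.1083 [0.51372662 0.24674656 0.24540472] 0.020231353813966665 [-0.7719032  -0.28633383 -1.25887171]
[[243.26741688 265.19487439]
 [294.62066288 263.71053352]
 [243.70345095 234.73555485]
 [293.79090564 233.29638563]
 [262.39745988 136.4081901 ]]
```

View pics/s5z.png

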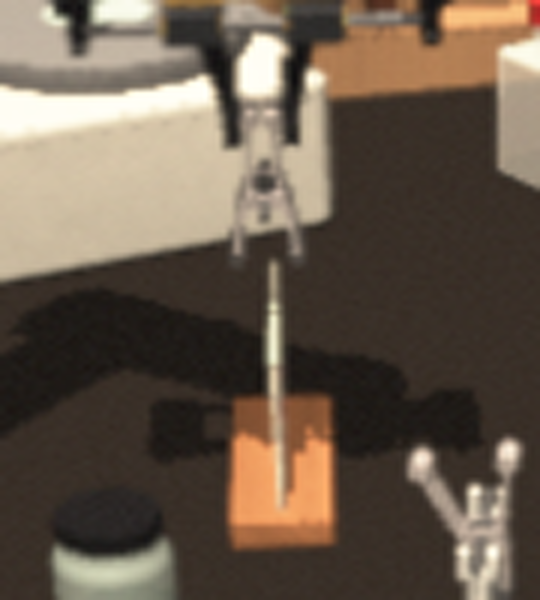

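View pics/w5.png

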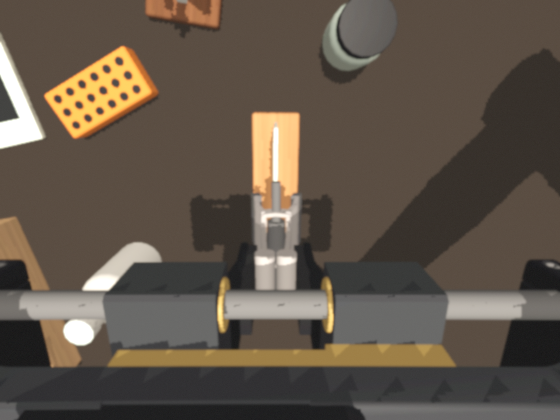

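The jaws gape fully. In the wrist view the clip centre is at column 276 and the card is at 275. In the side view the tips are level and straddle the card line. Lowering now.

```bash
python3 - 2>&1 <<'E' | grep -v -i gimbal
from h import *
O2=down(np.radians(169.3))
print(env.servo_line([.5138,.247,.188],rate=.06,orientation=O2,force_limit=4)); env.sleep(.3)
wsnap('w6');im=cams.get_image('side');cv2.imwrite('pics/side6.png',im)
cv2.imwrite('pics/s6z.png',cv2.resize(im[100:200,225:295],None,fx=8,fy=6,interpolation=cv2.INTER_CUBIC))
o=env.get_obs();print(o['t'],o['ee_pos'],o['finger_gap'],o['contact_force'])
E
```

```text
False
14.6083 [0.51382492 0.24699875 0.18813679] 0.019937927098541183 [-0.71117711 -0.42540529 -0.47679712]
```

View pics/s6z.png

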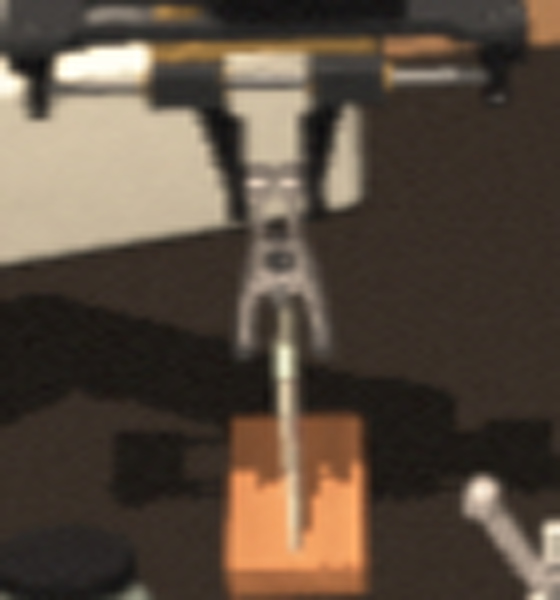

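View pics/w6.png

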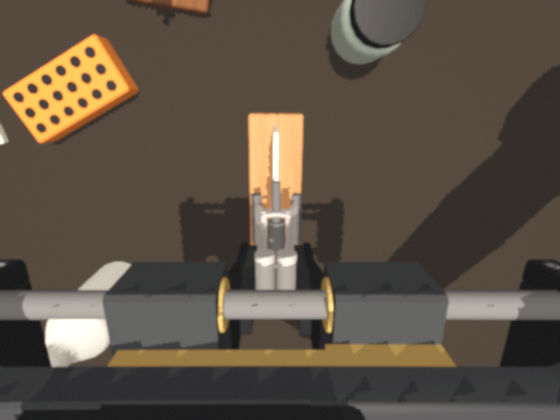

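```bash
python3 - 2>&1 <<'E' | grep -v -i gimbal
from h import *
s=cams.calibration('side');p=np.array([.5138,.247,.113]);x=np.array([.9826,-.1857,0]);y=np.array([.1857,.9826,0])
print((proj(s,[p-.02*y-.013*x,p-.02*y+.013*x])-[225,100])*[8,6])
ticket.finish_job();o=env.get_obs();print(o['t'],o['finger_gap'])
E
```

```text
[[251.62852046 356.33540779]
 [318.3378201  354.57554494]]
the job is handed in; nothing more can be done
the job is handed in; nothing more can be done
```

I lifted the wide clip (the one at y ≈ -0.26) off its hooks and carried it jaws down over the other clip. I pinched it to its stop and lowered it around the middle of the card's top edge. I handed the job in at about 14.6 s, with the clip still held pinched open; no verdict was reported.

Last checks:
- **Grip:** the finger gap was 19.9 mm, and about 22 mm was expected for a fully pinched clip. That 2 mm difference is unexplained. The grip was set to 16 N and the pictures show the jaws wide open.
- **Position:** in the side view there is a jaw on each side of the card, evenly spaced. From the projection, the tips are about 17 mm below the edge.
- **Alignment:** in the wrist view the clip lines up with the card to within about 1 pixel.
- **Contact:** the force on the tool stayed within its usual noise of about 1 N, and the 4 N limit did not trip while lowering, so I saw no sign of the clip touching the card.
- **Other things:** nothing had visibly moved in the pictures I looked at, but I did not measure the positions of the spare clip or the bystanders at the end.

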